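Refit the cover of the tripped breaker box on the cookery bench

ROBOT

A 7-joint arm with a two-finger parallel gripper is mounted at the origin on the work surface. World frame = base frame: x ahead of the robot, y to its left, z up, the work surface at z = 0. Lengths are in m, angles in rad, forces in N, time in s.
With the tool pointing down it reaches from about 0.4 to 0.9 m from the base axis. Payload 5.6 kg.
Tool frame: the origin (TCP) lies between the finger pads; the fingertips stand 14 mm ahead of it and the grasp point (between the pads) lies 5 mm behind it (manip.nose_length is the distance from the TCP to the fingertips, in m); z points along the fingers, y is the line along which they close (so a half turn about z gives the same grasp; the last joint's range is limited). The gripper opens to 92 mm and grips with 3 to 60 N. Pads are 20 mm wide; open, the fingers measure 128 mm over their backs; the gripper's body (75 mm by 189 mm) begins 69 mm behind the grasp point.
Start: joints at [-1.265, 0.468, -0.012, 1.603, 0.006, 1.071, -0.056], TCP at [0.222, 0.611, 0.229] pointing down, gripper open.
Joint ranges: [-2.53, 2.53], [-0.31, 2.02], [-1.57, 1.55], [0.28, 2.44], [-1.29, 4.43], [0.15, 1.84], [-2.92, 2.92]. Speed limits (rad/s): [2.57, 2.57, 3.14, 3.14, 3.14, 3.14, 3.14].

INTERFACE

Orientations are given as a unit quaternion [x, y, z, w].
In Python, from rig import manip, optics gives the robot as it stands.
- The arm moves only by the shell command python3 -m inch 'ROWS' [FORCE]. ROWS is JSON, a list of rows, each a list of 7 numbers: the turn, a rotation vector about the tool's x, y, z in rad, then the shift along the tool's x, y, z in cm, then the opening, from 0 (shut) to 1 (fully open). A call has exactly 8 rows; each row shifts and turns the commanded pose from where the row before left it, along the tool's axes as they then stand; what a row does not reach is not made up. A row lasts 1/10 s, in which the tool goes at most 50 mm and 8.59 degrees, less where a joint would pass 70% of its speed; a pose out of reach is approached as far as the arm can. A call with a gripper value outside its range is refused whole. The fingers move at their own pace and stop on an object; FORCE is the grip in N (left out, the last holds). Time passes only in rows, so rows that do not move let the fingers close, or fill a call up. It gives the time, the measured TCP pose, the force, the opening and the grip force at its end, in the units of the state.
- manip.observe(): the state, without advancing time (a new reading comes with each control period).
- optics.capture(name): name is "scene" or "top" or "wrist"; returns the picture (480x640x3 uint8, blue, green, red); there is no depth.
- optics.get_calibration(name): a dict with "mtx" (3x3 intrinsics, pixels), "xyz" and "attitude" of the camera in the world. Camera axes: x right, y down, z forward; pixel columns grow to the right and rows downward; lengths in m; the calibration is good to about 2 mm. A picture is of the moment at which its call begins: read the wrist's pose just before it. get_calibration takes no time and is no camera call; for the wrist camera it gives the pose at the moment of the call.
- manip.close_job(): hands the job in; it is judged then, once.
Trained networks look in the newest picture that a camera, given by its name, has taken for a name from the list of things; names that differ only in an ending like _2 or _b are one class to them, and where a whole thing is asked for, a point or a joint stands for the part that bears it (a point fixed in the world has none). Each returns a list of dicts, best first, with "p" (0 to 1); they miss things now and then, are a little off and sometimes report something else, mostly with a low value. They report only what shows in the picture. A call takes as long as a camera call. They do not tell look-alikes from the thing itself.
- optics.spot_in(query, camera): "rect" ([left, top, right, bottom] in pixels, round what is visible of it).
- optics.regions_of(query, camera): "pixels" (480x640 bool, what is visible of it) and "rect" ([left, top, right, bottom] in pixels, round what is visible of it).
The state is a dict: "clock": time; "joints": joint angles; "qvel": joint speeds; "joint_efforts": joint torques, N m; "tool_pos": TCP position; "ee_rot": TCP orientation; "force": force on the tool from outside, world axes, zero at the start; "torque": the same for the moment, N m; "width": opening from 0.0 (shut) to 1.0 (fully open); "grip_force": force on a finger pad.
Only numpy, scipy, OpenCV 4.12 (cv2) and the standard library are available. Lean on these libraries where they do the work, as an engineer would, in place of code of your own. Each camera call takes 0.05 s, during which the arm holds its last target. There are 200 camera calls.

TASK

The breaker box on the cookery bench has tripped and its cover is lying on the worktop. Push the wide main switch fully down to off, then put the cover back fully home on the four pins with the breakers showing through its window and let go of it, and only then push the main switch fully up to on. Do not force the cover, and do not disturb the kettle, juicer, bowl or spray bottle.

Things in the scene. Friction and masses are not known exactly. Their poses are not given: they have to be found in the camera images.
- box: White sheet-metal breaker box fixed to the worktop, shaped like a desk: 147 deep (x), 200 wide (y), 45 high in front (-x), 130 at the back (+x), its open face sloping up at 30 degrees. Origin: centre of its underside; x to the high back, y left, z up. Front roughly towards the robot. A socket outlet on each cheek stands out 6.
- panel: The box's sloped open face, 170 (x) by 200 (y). Origin: middle of the face on the rim's surface, where the cover's underside seats (box frame x 0, y 0, z 87.5); x up the slope, y to the left along the face, z square out of the face (30 degrees from vertical, leaning to the front). When the cover is home its frame coincides with this one.
- pin_top_left (a point): Tip of one of the four fixed steel pins that stand square out of the face at panel x +-65, y +-80 (this one +, +). Each is 6 in diameter up to panel z 6, then tapers to 2.4 at its tip, z 14.
- breaker_row (a point): Middle of the front of the row of white breakers, at panel x -25, y 0, z 5: a block 45 (x) by 126 (y). On it stand five small fixed black toggles, 10 wide, all up, tips near panel z 18, at y 18, 0, -18, -36, -54, and the 30 wide main switch at y 45.
- main_switch (a joint): Main switch's toggle, rad: 0 fully down (off), 0.64 fully up (on); starts part way (tripped). Hinge along panel y at panel x -25, y 45, z -5. At 0 it leans 0.32 down the slope, at 0.32 it stands square to the face, at 0.64 it leans 0.32 up the slope. It stays where left; pushing it takes 1 to 4 N, and it has firm stops.
- main_switch_tip (a point): Middle of the tip of the main switch's toggle, 25 from its hinge. The toggle is a black bar 30 wide (panel y) and 9 thick; its tip stands 14 to 15 above the breakers' front.
- cover: Loose grey plastic cover plate, 150 (x) by 180 (y), 4 thick, about 0.2 kg, lying flat, outer side up. Origin: centre of its underside; z out of its outer side. Its pull bar's end (+x) goes to the top of the sloped face; the other way round the breakers keep it from going home. Home, it rests on the rim, held by the pins with 1.5 play.
- cover_bar (a point): Middle of the top of the cover's pull bar, cover frame x 38, y 0, z 30. The bar is solid, of the same grey, 12 thick (x), 80 long (y), standing 26 above the plate.
- cover_window (a point): Middle of the cover's window, on its outer side, cover frame x -25, y 0, z 4; 50 (x) by 131 (y), clearing the breakers by 2.5 all round.
- cover_hole (a point): Middle of one of the cover's four pin holes, 9 in diameter, at cover x +-65, y +-80 (this one +, +), on its outer side.
- kettle: White electric kettle, 150 in diameter, 212 high, handle reaching 117 from its axis on its +y side; stands loose, leave alone. Origin: centre of its underside.
- juicer: White ceramic citrus juicer, dish 124 in diameter, 30 high, cone 56 high, a small ear reaching 80 on its +y side; leave alone. Origin: centre of its underside.
- bowl: Stainless mixing bowl, 130 in diameter, 65 high; leave alone. Origin: centre of its underside.
- spray: Trigger spray bottle, 62 in diameter, 226 high, nozzle reaching 42 towards its -x; stands between the box and the cover; leave alone. Origin: centre of its underside.
There are look-alikes about, which are no part of the job. Several things have the shape of the cover; the one meant has the colours described above.

How it is judged:
On the way, in this order (a step that is already met when the one before it is completed fails the run):
1. the main switch is pushed fully down (off) while the cover is still off (value of joint main_switch below 0.1 rad and distance between cover and panel above 0.05 m), for 0.1 s.
2. the cover is home on the four pins and let go, the main switch still off (x of cover in the frame of panel between -0.004 and 0.004 m and y of cover in the frame of panel between -0.004 and 0.004 m and z of cover in the frame of panel between -0.002 and 0.003 m and angle between the z axis of cover and the z axis of panel, either way round below 0.04 rad and angle between the x axis of cover and the x axis of panel, either way round below 0.06 rad and x of cover_bar in the frame of panel above 0.03 m and value of joint main_switch below 0.1 rad and contact force between cover and the fingers below 0.1 N), for 0.3 s.
3. the main switch is pushed fully up (on), the cover still home (x of cover in the frame of panel between -0.004 and 0.004 m and y of cover in the frame of panel between -0.004 and 0.004 m and z of cover in the frame of panel between -0.002 and 0.003 m and angle between the z axis of cover and the z axis of panel, either way round below 0.04 rad and angle between the x axis of cover and the x axis of panel, either way round below 0.06 rad and x of cover_bar in the frame of panel above 0.03 m and value of joint main_switch above 0.54 rad), for 0.2 s.
At the end, for the whole second after the job is handed in: The cover lies home on the sloped face: within 4 mm of its place along it, underside within 3 mm of the rim, square to 0.04 rad, window over the breakers, at rest and released; the main switch is up (over 0.54 of 0.64 rad); kettle, juicer, bowl and spray have moved less than 30 mm (all of step 3 and linear speed of cover below 0.02 m/s and distance of each of kettle, juicer, bowl, spray from where it was at the start of the episode below 0.03 m); the robot touches nothing.
It fails at once if the main switch is turned on while the cover is off (value of joint main_switch above 0.52 rad and distance between cover and panel above 0.02 m).
It fails at once if the cover is forced on to the box (over 60 N) (contact force between cover and box above 60 N).
It fails at once if the kettle, juicer, bowl or spray bottle is pushed away or tipped (distance of any of kettle, juicer, bowl, spray from where it was at the start of the episode above 0.03 m or angle between any of kettle, juicer, bowl, spray's own z axis and vertical above 0.3 rad).
It also fails if it takes over 72 s, if anything falls off the work surface, if the arm or the gripper's body presses on something with over 40 N, if the wrist force passes 120 N, or if a joint passes its speed limit or range.

## Working session

There is one attempt and no reset: what is moved stays moved. The work goes in short steps, Python scripts to look and compute and a shell command to move; the robot and the scene stay as the last step left them, time stands still between calls to the robot, and variables do not carry over. Pictures are saved under pics/ and viewed, at most 10 in all, crops included, and the job is handed in when it is done.

```bash
ls; mkdir -p pics; python3 - <<'E'
from rig import manip, optics
import cv2
s=manip.observe(); print(s['clock'],s['tool_pos'],s['ee_rot'],s['width'])
for c in ['scene','top']:
    im=optics.capture(c); cv2.imwrite(f'pics/{c}0.png',im)
    k=optics.get_calibration(c); print(c,k)
    for q in ['box','cover','cover_bar','main_switch','kettle','juicer','bowl','spray']:
        print(q,[(round(d['p'],2),[int(v) for v in d['rect']]) for d in optics.spot_in(q,c)][:5])
E
```

```text
pics
0.0 [0.22203356 0.61035394 0.22768204] [ 1.73541614e-01  9.84826177e-01 -8.38542311e-04 -7.90044521e-05] 1.003616999901682
scene {'mtx': array([[467.19237578,   0.        , 316.24038478],
       [  0.        , 467.19237578, 235.12616585],
       [  0.        ,   0.        ,   1.        ]]), 'xyz': array([1.29027586, 0.32789145, 1.17033358]), 'attitude': array([ 0.50824343,  0.80140499, -0.26259355, -0.17459461])}
box [(0.97, [340, 255, 427, 329]), (0.47, [291, 223, 314, 289]), (0.4, [214, 208, 288, 265])]
cover [(0.92, [215, 207, 288, 262]), (0.85, [256, 158, 316, 206]), (0.8, [318, 192, 387, 247])]
cover_bar [(0.87, [254, 155, 319, 204]), (0.61, [218, 207, 287, 263]), (0.56, [313, 193, 389, 251])]
main_switch []
kettle [(0.63, [435, 262, 511, 352]), (0.21, [350, 254, 425, 308])]
juicer [(0.88, [172, 169, 213, 207])]
bowl [(0.77, [257, 282, 306, 328])]
spray [(0.67, [404, 275, 412, 283])]
top {'mtx': array([[587.11308419,   0.        , 319.5938954 ],
       [  0.        , 587.11308419, 229.91996311],
       [  0.        ,   0.        ,   1.        ]]), 'xyz': array([ 0.21808662, -0.00221651,  1.69978256]), 'attitude': array([ 0.71262435, -0.69278132,  0.0788334 , -0.07749758])}
box [(0.88, [198, 190, 279, 252])]
cover [(0.8, [267, 269, 339, 338]), (0.75, [369, 293, 421, 360]), (0.66, [357, 210, 423, 271])]
cover_bar [(0.82, [264, 269, 337, 340]), (0.71, [365, 295, 422, 362]), (0.62, [360, 211, 425, 270])]
main_switch [(0.55, [214, 227, 226, 236])]
kettle [(0.83, [126, 179, 185, 255])]
juicer [(0.59, [462, 244, 505, 291])]
bowl [(0.88, [298, 145, 340, 184])]
spray [(0.78, [306, 183, 327, 219])]
```

View pics/scene0.png

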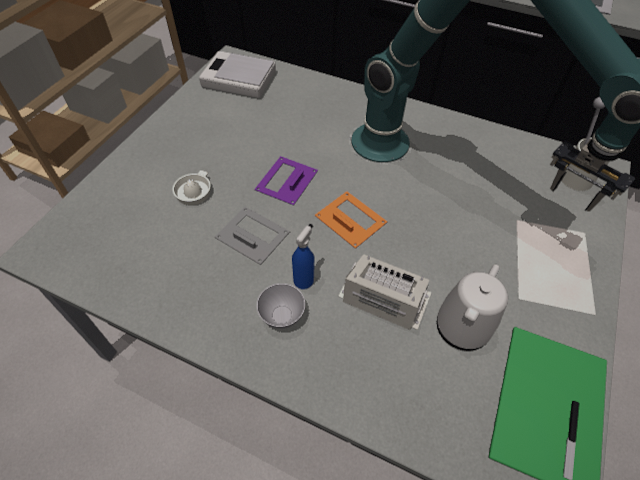

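View pics/top0.png

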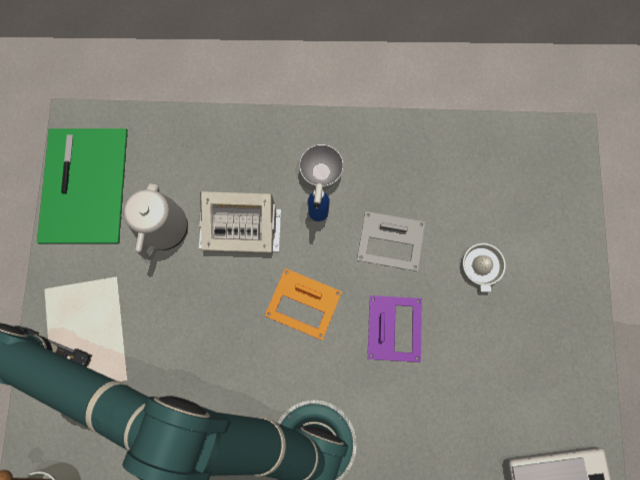

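The grey plate I want is at top px (391,241). The look-alikes with the same shape are the orange plate at (304,303), the purple plate at (395,329), and the grey/white slab at (558,465). In the scene view these are (252,234) grey, (352,218) orange, (287,180) purple and (238,73) slab. The grey plate matches the description. The box is at top px (237,222), with its low front towards the robot.

```bash
cat > h.py <<'E'
from rig import manip, optics
import numpy as np, cv2
from scipy.spatial.transform import Rotation as R
def cal(c):
    k=optics.get_calibration(c); return k['mtx'],np.array(k['xyz']),R.from_quat(k['attitude']).as_matrix()
def ray(k,px):
    M,o,A=k; d=A@np.linalg.inv(M)@np.array([px[0],px[1],1.]); return o,d/np.linalg.norm(d)
def onz(k,px,z):
    o,d=ray(k,px); return o+d*(z-o[2])/d[2]
def tri(kps):
    S=np.zeros((3,3));b=np.zeros(3)
    for k,p in kps:
        o,d=ray(k,p);P=np.eye(3)-np.outer(d,d);S+=P;b+=P@o
    return np.linalg.solve(S,b)
def proj(k,P):
    M,o,A=k; q=M@(A.T@(np.asarray(P)-o)); return q[:2]/q[2]
def tool():
    s=manip.observe(); return np.array(s['tool_pos']),R.from_quat(s['ee_rot'])
def go(pt,Rt,frm=None):
    """shift (cm, current tool axes), then turn (rad, tool axes), also shift in target axes"""
    p,r=frm or tool(); d=np.asarray(pt)-p
    print('shift_first cm',(r.inv().apply(d)*100).round(2),'turn',(r.inv()*Rt).as_rotvec().round(4),'shift_after cm',(Rt.inv().apply(d)*100).round(2))
def down(yaw_ydir):
    """tool pointing down, tool y along world heading yaw_ydir"""
    y=np.array([np.cos(yaw_ydir),np.sin(yaw_ydir),0]);z=np.array([0,0,-1.]);return R.from_matrix(np.c_[np.cross(y,z),y,z])
E
python3 - <<'E'
from h import *
T=cal('top');S=cal('scene')
for n,p,z in [('cover c',(391,241),0.004),('bar',(393,228),.03),('box',(237,222),.0875),('sprayT',(318,195),.2),('bowl',(321,160),.05),('kettle',(147,210),.2),('juicer',(483,262),.03)]:
    print(n,onz(T,p,z).round(3))
p,r=tool();print(r.as_matrix().round(3))
W=cal('wrist');print(W[0]);print('cam in tool',r.inv().apply(W[1]-p).round(4),(r.as_matrix().T@W[2]).round(3))
E
```

```text
cover c [ 0.573 -0.212  0.004]
bar [ 0.606 -0.214  0.03 ]
box [0.597 0.233 0.087]
sprayT [0.651 0.007 0.2  ]
bowl [0.802 0.002 0.05 ]
kettle [0.597 0.456 0.2  ]
juicer [ 0.513 -0.474  0.03 ]
[[-0.94   0.342  0.   ]
 [ 0.342  0.94   0.   ]
 [-0.     0.    -1.   ]]
[[399.42424906   0.         316.50734163]
 [  0.         399.42424906 239.5600783 ]
 [  0.           0.           1.        ]]
cam in tool [ 0.073   0.0002 -0.1559] [[-0.001 -0.966 -0.258]
 [ 1.    -0.    -0.   ]
 [ 0.    -0.258  0.966]]
```

```bash
python3 -m inch '[[0,0,0.149,0,0,-0.6,1],[0,0,0.149,0,0,-0.6,1],[0,0,0.149,0,0,-0.6,1],[0,0,0.149,0,0,-0.6,1],[0,0,0.149,0,0,-0.6,1],[0,0,0.149,0,0,-0.6,1],[0,0,0.149,0,0,-0.6,1],[0,0,0.149,0,0,0,1]]'
python3 -m inch '[[0,0,0,-2.4,2.3,0,1],[0,0,0,-2.4,2.3,0,1],[0,0,0,-2.4,2.3,0,1],[0,0,0,-2.4,2.3,0,1],[0,0,0,-2.4,2.3,0,1],[0,0,0,-2.4,2.3,0,1],[0,0,0,-2.4,2.3,0,1],[0,0,0,-2.4,2.3,0,1]]'
python3 -m inch '[[0,0,0,-2.4,2.3,0,1],[0,0,0,-2.4,2.3,0,1],[0,0,0,-2.4,2.3,0,1],[0,0,0,-2.4,2.3,0,1],[0,0,0,-2.4,2.3,0,1],[0,0,0,-2.4,2.3,0,1],[0,0,0,-2.4,2.3,0,1],[0,0,0,0,0,0,1]]'
python3 - <<'E'
from h import *
im=optics.capture('wrist'); cv2.imwrite('pics/w1.png',im)
print(tool()[0],tool()[1].as_matrix().round(3).tolist())
for q in ['box','pin_top_left','breaker_row','main_switch_tip','main_switch']:
    print(q,[(round(d['p'],2),[int(v) for v in d['rect']]) for d in optics.spot_in(q,'wrist')][:5])
E
```

```text
clock: 1.7
tool_pos: [0.2223, 0.6113, 0.2716]
ee_rot: [0.699, 0.715, 0.001, -0.0]
force: [0.8, 0.3, 0.4]
width: 0.998
grip_force: 0.0
clock: 2.5
tool_pos: [0.4127, 0.4235, 0.2708]
ee_rot: [0.696, 0.718, 0.0, -0.0]
force: [0.6, 0.3, 0.2]
width: 1.001
grip_force: 0.0
clock: 3.3
tool_pos: [0.5811, 0.256, 0.2708]
ee_rot: [0.699, 0.715, -0.0, 0.002]
force: [-0.0, -0.1, -0.6]
width: 1.003
grip_force: 0.0
[0.5793118  0.25866803 0.27056489] [[-0.025, 1.0, 0.001], [1.0, 0.025, -0.001], [-0.001, 0.001, -1.0]]
box [(0.91, [259, 100, 445, 370])]
pin_top_left [(0.73, [261, 120, 445, 370])]
breaker_row [(0.89, [256, 121, 444, 369])]
main_switch_tip [(0.84, [298, 171, 313, 207])]
main_switch [(0.58, [296, 169, 314, 209])]
```

View pics/w1.png

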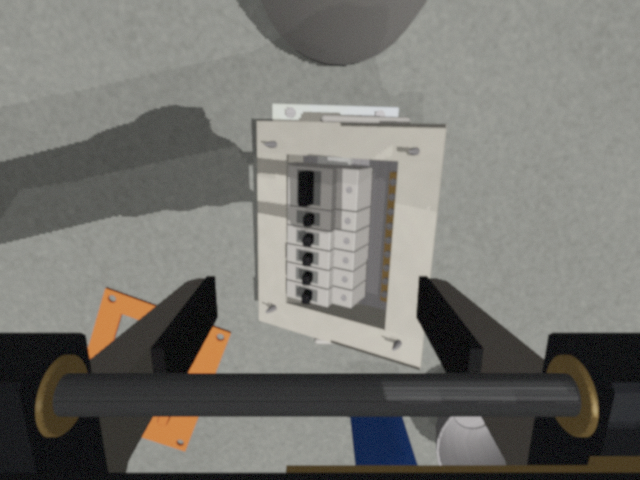

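The wrist view shows the box: pins at about (268,143), (408,151), (270,307) and (392,343), and the main switch at (306,188), part way. The low front is on the left and the kettle is at the top edge. Next I'll take a second view square to the face.

```bash
python3 - <<'E'
from h import *
p,r=tool();im=cv2.imread('pics/w1.png');W=cal('wrist');np.savez('w1.npz',M=W[0],o=W[1],A=W[2])
E
python3 -m inch '[[0,0,0.025,-0.1,-1.3,1.5,1],[0,0,0,-0.1,-1.3,1.5,1],[0,0,0,-0.1,-1.3,1.5,1],[-0.131,0,0,0,0,0,1],[-0.131,0,0,0,0,0,1],[-0.131,0,0,0,0,0,1],[-0.131,0,0,0,0,0,1],[0,0,0,0,0,0,1]]'
python3 -m inch '[[0,0,0,0,0,0,1],[0,0,0,0,0,0,1],[0,0,0,0,0,0,1],[0,0,0,0,0,0,1],[0,0,0,0,0,0,1],[0,0,0,0,0,0,1],[0,0,0,0,0,0,1],[0,0,0,0,0,0,1]]'
python3 - <<'E'
from h import *
W=cal('wrist');np.savez('w2.npz',M=W[0],o=W[1],A=W[2])
im=optics.capture('wrist'); cv2.imwrite('pics/w2.png',im)
print(tool()[0],tool()[1].as_matrix().round(3).tolist())
a=cv2.imread('pics/w1.png')[90:380,240:460]
a=cv2.resize(a,None,fx=2,fy=2,interpolation=cv2.INTER_CUBIC)
b=im[20:420,130:530]; b=cv2.resize(b,(360,360),interpolation=cv2.INTER_AREA) if 0 else im[:,140:500]
c=np.zeros((600,800,3),np.uint8);c[:580,:440]=a;c[:480,440:800]=b;cv2.imwrite('pics/w12.png',c)
print([(round(d['p'],2),[int(v) for v in d['rect']]) for d in optics.spot_in('main_switch_tip','wrist')][:3])
E
```

```text
clock: 4.4
tool_pos: [0.5347, 0.2592, 0.2236]
ee_rot: [0.681, 0.689, 0.175, 0.177]
force: [-1.1, 0.5, -0.7]
width: 1.001
grip_force: 0.0
clock: 5.2
tool_pos: [0.5396, 0.2566, 0.2255]
ee_rot: [0.684, 0.685, 0.176, 0.178]
force: [0.5, -0.8, -0.5]
width: 1.004
grip_force: 0.0
[0.53951749 0.25672036 0.22553795] [[-0.002, 0.874, 0.486], [1.0, 0.003, -0.002], [-0.003, 0.486, -0.874]]
[(0.93, [254, 177, 270, 219])]
```

View pics/w12.png

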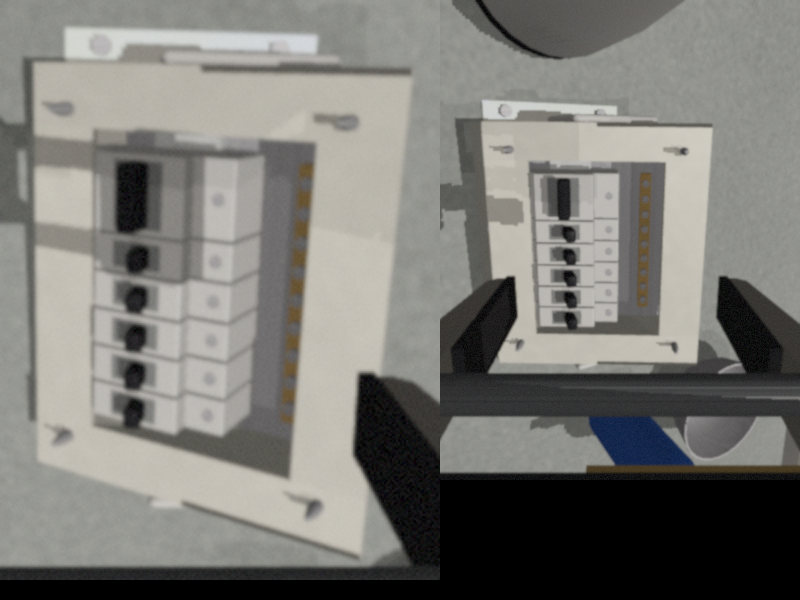

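```bash
cat > fit.py <<'E'
from h import *
from scipy.optimize import least_squares
def load(n):
    z=np.load(n+'.npz'); return (z['M'],z['o'],z['A']), cv2.GaussianBlur(cv2.imread(f'pics/{n}.png'),(3,3),0).astype(float)
def panelT(q):
    Rz=R.from_euler('z',q[3]); return lambda P:(Rz*R.from_euler('y',-np.pi/6)).apply(P)+np.array(q[:3])
def edgept(img,a,n,w):
    t=np.arange(-w,w+.25,.5); pts=(a+t[:,None]*n).astype(np.float32)
    v=cv2.remap(img,pts[:,:1],pts[:,1:],cv2.INTER_LINEAR)[:,0,:]
    g=np.linalg.norm(v[4:]-v[:-4],axis=1); i=g.argmax()
    if i in(0,len(g)-1) or g[i]<30: return None
    c=slice(max(0,i-2),i+3); return (t[2:-2][c]*g[c]).sum()/g[c].sum()
def fit(views,segs,T,q,iters=4,w0=8,free=(1,1,1,1)):
    """views: [(cam,img,segidx)], segs: [(A,B)] in object frame"""
    q=np.array(q,float); f=np.array(free,bool)
    for it in range(iters):
        obs=[]
        for cam,img,use in views:
            for s in use:
                A,B=segs[s]
                for u in np.linspace(.06,.94,23):
                    P=np.array(A)*(1-u)+np.array(B)*u
                    a=proj(cam,T(q)(P)); b=proj(cam,T(q)(P+(np.array(B)-A)*.01)); d=(b-a)/np.linalg.norm(b-a); n=np.array([-d[1],d[0]])
                    e=edgept(img,a,n,max(3,w0/(it+1)))
                    if e is not None: obs.append((cam,P,a+e*n,n))
        def res(x):
            y=q.copy(); y[f]=x; return [(proj(c,T(y)(P))-o)@n for c,P,o,n in obs]
        s=least_squares(res,q[f],loss='soft_l1',f_scale=.5); q[f]=s.x
        r=np.array(res(s.x)); print(len(obs),'med|r|',np.median(abs(r)).round(2),q.round(4))
    return q
RIM=[((-.085,.1,0),(.085,.1,0)),((.085,.1,0),(.085,-.1,0)),((.085,-.1,0),(-.085,-.1,0)),((-.085,-.1,0),(-.085,.1,0))]
BRK=[((-.0475,.063,.005),(-.0475,-.063,.005)),((-.0025,.063,.005),(-.0025,-.063,.005)),((-.0475,-.063,.005),(-.0025,-.063,.005)),((-.0475,.063,.005),(-.0025,.063,.005))]
E
python3 - <<'E'
from fit import *
c1,i1=load('w1');c2,i2=load('w2')
obj=[(-.085,.1,0),(.085,.1,0),(.085,-.1,0),(-.085,-.1,0)]
px1=[(257,121),(445.5,126),(420,368),(259.5,319)];px2=[(182,121),(412,126),(397,362)]
res=lambda q:np.concatenate([ (proj(c1,panelT(q)(o))-p) for o,p in zip(obj,px1)]+[(proj(c2,panelT(q)(o))-p) for o,p in zip(obj,px2)])
s=least_squares(res,[.597,.233,.0875,0]);print(s.x.round(4),s.fun.round(1))
for u in ([0,1,2,3],): q=fit([(c1,i1,u),(c2,i2,[0,1,3])],RIM,panelT,s.x)
q1=fit([(c1,i1,u)],RIM,panelT,q,free=(1,1,0,1)); q2=fit([(c2,i2,[0,1,3])],RIM,panelT,q,free=(1,1,0,1))
np.save('panel.npy',q)
for n,c in(('w1',c1),('w2',c2)):
    im=cv2.imread(f'pics/{n}.png')
    big=cv2.resize(im,None,fx=2,fy=2,interpolation=cv2.INTER_CUBIC)
    D=lambda P,col:cv2.circle(big,tuple(int(round(v)) for v in proj(c,panelT(q)(P))*2),2,col,-1)
    for x in(-.065,.065):
        for y in(-.08,.08): D((x,y,0),(0,0,255));D((x,y,.014),(0,255,0))
    for P in obj: D(P,(255,0,0))
    for A,B in BRK: D(A,(255,0,255));D(B,(255,0,255))
    cv2.imwrite(f'pics/o{n}.png',big)
a=cv2.imread('pics/ow1.png')[200:760,490:900];b=cv2.imread('pics/ow2.png')[200:760,340:730]
cv2.imwrite('pics/ov.png',np.hstack([a,b]))
E
```

```text
[ 0.5959  0.2406  0.0854 -0.005 ] [ 4.3  4.3  4.2  4.8  0.9  6.5  1.6  3.8 -4.9 -5.2 -3.2 -8.6 -3.8 -1.3]
137 med|r| 1.85 [ 0.5951  0.2432  0.0902 -0.0164]
91 med|r| 0.9 [ 0.5954  0.2436  0.0902 -0.0247]
79 med|r| 0.9 [ 0.5953  0.2436  0.0902 -0.0261]
79 med|r| 0.94 [ 0.5953  0.2435  0.0902 -0.0258]
71 med|r| 0.96 [ 0.5925  0.2451  0.0902 -0.0056]
68 med|r| 0.34 [0.5925 0.2462 0.0902 0.0057]
74 med|r| 0.45 [0.5925 0.2462 0.0902 0.005 ]
74 med|r| 0.44 [0.5925 0.2462 0.0902 0.0047]
48 med|r| 0.61 [ 0.596   0.2436  0.0902 -0.0142]
48 med|r| 0.58 [ 0.5959  0.2435  0.0902 -0.0139]
48 med|r| 0.55 [ 0.5959  0.2434  0.0902 -0.014 ]
48 med|r| 0.56 [ 0.596   0.2434  0.0902 -0.0136]
```

View pics/ov.png

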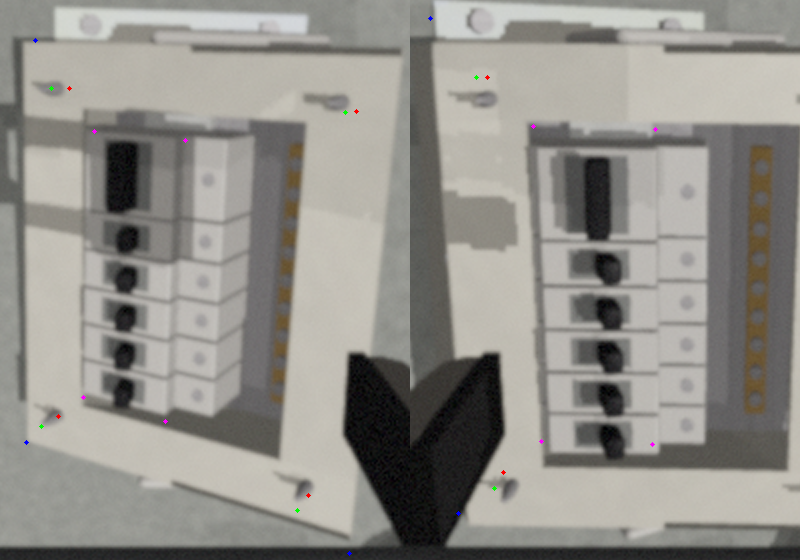

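The overlay disagrees between the two views. I read w1's pose after the picture, while the arm was still settling. I'll drop w1 and take another view, settled, with the pose read first.

```bash
python3 -m inch '[[-0.016,0,0,-2,0,-1,1],[0,0,0,-2,0,-1,1],[0,0,0,-2,0,-1,1],[0,0,0,-2,0,-1,1],[0,0,0,0,0,0,1],[0,0,0,0,0,0,1],[0,0,0,0,0,0,1],[0,0,0,0,0,0,1]]'
cat > snap.py <<'E'
from h import *
def snap(n):
    W=cal('wrist');im=optics.capture('wrist');np.savez(n+'.npz',M=W[0],o=W[1],A=W[2]);cv2.imwrite(f'pics/{n}.png',im);return W,im
E
python3 - <<'E'
from snap import *
snap('w3');print(tool()[0],tool()[1].as_matrix().round(3).tolist())
from fit import *
c2,i2=load('w2');c3,i3=load('w3')
q0=[.596,.2434,.0875,-.014]
q=fit([(c2,i2,[0,1,3]),(c3,i3,[0,1,2,3])],RIM,panelT,q0,w0=14,iters=5)
for cs in ([(c2,i2,[0,1,3])],[(c3,i3,[0,1,2,3])]): fit(cs,RIM,panelT,q,free=(1,1,0,1),iters=2)
np.save('panel.npy',q)
for n,c in(('w2',c2),('w3',c3)):
    big=cv2.resize(cv2.imread(f'pics/{n}.png'),None,fx=2,fy=2,interpolation=cv2.INTER_CUBIC)
    D=lambda P,col:cv2.circle(big,tuple(int(round(v)) for v in proj(c,panelT(q)(P))*2),1,col,-1)
    for x in(-.065,.065):
        for y in(-.08,.08): D((x,y,0),(0,0,255));D((x,y,.014),(0,255,0))
    for A,B in RIM: D(A,(255,0,0))
    for A,B in BRK: D(A,(255,0,255));D(B,(255,0,255))
    cx=(proj(c,panelT(q)((0,0,0)))*2).astype(int); y0,x0=max(0,cx[1]-290),max(0,cx[0]-199)
    t=np.zeros((580,398,3),np.uint8); s=big[y0:y0+580,x0:x0+398]; t[:s.shape[0],:s.shape[1]]=s; cv2.imwrite(f'pics/o{n}.png',t)
cv2.imwrite('pics/ov2.png',np.hstack([cv2.imread('pics/ow2.png'),cv2.imread('pics/ow3.png')]))
E
```

```text
clock: 6.1
tool_pos: [0.5198, 0.1777, 0.2601]
ee_rot: [0.681, 0.685, 0.182, 0.184]
force: [-0.2, 0.2, -0.5]
width: 1.003
grip_force: 0.0
[0.51983271 0.17759654 0.2601409 ] [[-0.003, 0.866, 0.499], [1.0, 0.005, -0.002], [-0.004, 0.499, -0.866]]
147 med|r| 0.61 [ 0.5963  0.2454  0.0897 -0.0077]
129 med|r| 0.27 [ 0.5966  0.2481  0.0891 -0.0076]
116 med|r| 0.2 [ 0.5969  0.249   0.0885 -0.0059]
116 med|r| 0.05 [ 0.5969  0.2489  0.0886 -0.006 ]
115 med|r| 0.06 [ 0.5969  0.2489  0.0886 -0.0056]
51 med|r| 0.19 [ 0.5969  0.2488  0.0886 -0.009 ]
49 med|r| 0.05 [ 0.5969  0.2494  0.0886 -0.0086]
70 med|r| 0.17 [ 0.5969  0.2489  0.0886 -0.0038]
68 med|r| 0.18 [ 0.5969  0.2488  0.0886 -0.0035]
```

View pics/ov2.png

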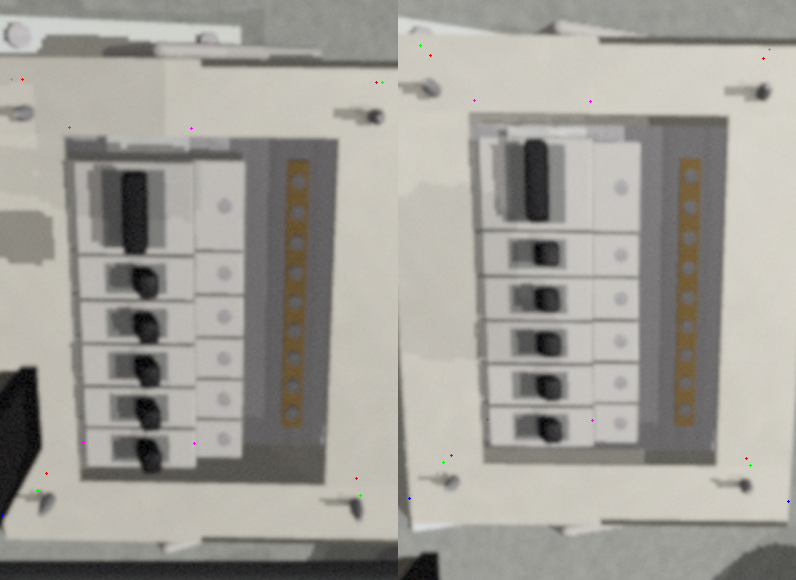

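The fit locked onto the socket-outlet edges, about 8 mm off in y. The pins are clearly visible in both views, so I'll fit to them instead. In the w3 panel, for example, the pin tips are at (427,84), (766,87), (449,485) and (747,488).

```bash
python3 - <<'E'
from fit import *
q0=np.load('panel.npy');cs={n:load(n) for n in('w2','w3')}
off={}
for n in cs:
    cx=(proj(cs[n][0],panelT(q0)((0,0,0)))*2).astype(int);off[n]=np.array([max(0,cx[0]-199),max(0,cx[1]-290)])
b=.065;y=.08
obs={'w2':[((b,y,.012),(377,116)),((-b,-y,0),(48,494)),((-b,-y,.014),(40,511)),((b,-y,0),(352,499)),((b,-y,.014),(360,517)),((-b,y,.007),(22,113))],
'w3':[((-b,y,0),(436,94)),((-b,y,.014),(427,84)),((b,y,0),(760,97)),((b,y,.014),(766,87)),((-b,-y,0),(456,479)),((-b,-y,.014),(448,486)),((b,-y,0),(742,480)),((b,-y,.014),(747,488))]}
L=[]
for n in obs:
    for P,d in obs[n]:
        d=np.array(d,float)-([398,0] if n=='w3' else [0,0]); L.append((cs[n][0],P,(d+off[n]+.5)/2-.5))
for f in('both','w2','w3'):
    LL=[l for l in L if f=='both' or l[0] is cs[f][0]]
    s=least_squares(lambda q:np.concatenate([proj(c,panelT(q)(P))-p for c,P,p in LL]+[[(q[2]-.0875)*(0 if f=='both' else 1e4)]]),q0,loss='soft_l1')
    print(f,s.x.round(4),s.fun.round(1))
    if f=='both': q=s.x
# refine by edges
from fit import fit
q2=fit([(cs['w2'][0],cs['w2'][1],[1,3]),(cs['w3'][0],cs['w3'][1],[1,2,3])],RIM,panelT,q,w0=4,iters=3)
q3=fit([(cs['w2'][0],cs['w2'][1],[0,1,2,3]),(cs['w3'][0],cs['w3'][1],[0,1,2,3])],BRK,panelT,q,w0=4,iters=3)
np.save('panel.npy',q)
for n in cs: print(n,'switch tip mid',((np.array([proj(cs[n][0],panelT(q)((-.025+.025*np.sin(a-.32),.045,-.005+.025*np.cos(a-.32)))) for a in(0,.32,.64)])+.5)*2-.5-off[n]).round(0).tolist())
E
```

```text
both [ 0.5992  0.2367  0.0842 -0.007 ] [ 0.1  0.6  1.1 -0.2  1.  -0.2  0.6 -0.2 -1.4 -0.6  0.6  0.  -0.5 -1.2
 -0.6 -0.1  0.1 -0.8 -0.3  0.4 -0.7 -0.1 -0.3  0.5  0.4  0.9 -0.1  1.1
 -0. ]
w2 [ 0.5974  0.238   0.0875 -0.0065] [ 1.1 -1.   0.2  0.7 -0.   0.8  1.4  0.7 -0.5  0.4 -0.7 -1.5 -0.2]
w3 [ 0.5981  0.2365  0.0875 -0.0062] [-0.7 -1.7 -0.8 -0.7  1.6 -1.4  1.3 -0.3 -0.6  1.2 -0.3  1.9  1.8  2.1
  1.3  2.4 -0.4]
103 med|r| 0.14 [ 0.5968  0.2397  0.0886 -0.0058]
95 med|r| 0.06 [ 0.5968  0.2402  0.0887 -0.0068]
96 med|r| 0.03 [ 0.5968  0.2402  0.0887 -0.0072]
111 med|r| 0.25 [ 0.5989  0.2363  0.0852 -0.0077]
115 med|r| 0.14 [ 0.5987  0.2364  0.0858 -0.0076]
114 med|r| 0.14 [ 0.5988  0.2363  0.0855 -0.0079]
w2 switch tip mid [[107.0, 213.0], [128.0, 214.0], [150.0, 213.0]]
w3 switch tip mid [[113.0, 181.0], [133.0, 181.0], [153.0, 181.0]]
```

```bash
python3 - <<'E'
from fit import *
np.save('panel.npy',[.599,.2365,.086,-.0075])
q=np.load('panel.npy'); Rt=R.from_euler('z',q[3])*R.from_euler('y',-np.pi/6)*R.from_matrix(np.array([[0,1,0],[1,0,0],[0,0,-1.]]))
go(panelT(q)((.012,.047,.050)),Rt)
E
```

```text
shift_first cm [10.64 -0.56 14.03] turn [-0.0006 -0.0015  0.0115] shift_after cm [10.65 -0.69 14.02]
```

```bash
python3 -m inch '[[0,0,0.012,1.5,-0.1,2,0],[0,0,0,1.5,-0.1,2,0],[0,0,0,1.5,-0.1,2,0],[0,0,0,1.5,-0.1,2,0],[0,0,0,1.5,-0.1,2,0],[0,0,0,1.5,-0.1,2,0],[0,0,0,1.6,-0.1,2,0],[0,0,0,0,0,0,0]]' 10
python3 -m inch '[[0,0,0,0,0,0,0],[0,0,0,0,0,1,0],[0,0,0,0,0,1,0],[0,0,0,0,0,0.6,0],[0,0,0,0,0,0,0],[0,0,0,0,0,0,0],[0,0,0,0,0,0,0],[0,0,0,0,0,0,0]]'
python3 - <<'E'
from fit import *
q=np.load('panel.npy');T=panelT(q);Rp=R.from_euler('z',q[3])*R.from_euler('y',-np.pi/6)
p,r=tool();print('panel xyz mm',(Rp.inv().apply(p-q[:3])*1e3).round(1),manip.observe()['force'].round(1))
from snap import snap
snap('w4');print([(round(d['p'],2),[int(v) for v in d['rect']]) for d in optics.spot_in('main_switch_tip','wrist')][:3])
E
```

```text
clock: 6.95
tool_pos: [0.5839, 0.2846, 0.1329]
ee_rot: [0.685, 0.682, 0.181, 0.183]
force: [-0.1, 0.1, -0.1]
width: 0.326
grip_force: 0.0
clock: 7.75
tool_pos: [0.5975, 0.2827, 0.1138]
ee_rot: [0.686, 0.68, 0.183, 0.183]
force: [0.6, -0.7, -0.8]
width: 0.008
grip_force: 0.0
panel xyz mm [12.3 46.2 25. ] [ 0.6 -0.7 -0.8]
[(0.68, [223, 265, 246, 335])]
```

Nothing is touching yet. I'll lower 1 mm more and push down the slope in small steps.

```bash
python3 -m inch '[[0,0,0,0,-0.3,0.15,0],[0,0,0,0,-0.4,0,0],[0,0,0,0,-0.4,0,0],[0,0,0,0,-0.3,0,0],[0,0,0,0,-0.2,0,0],[0,0,0,0,0,0,0],[0,0,0,0,0,0,0],[0,0,0,0,0,0,0]]'
cat > st.py <<'E'
from fit import *
q=np.load('panel.npy');Rp=R.from_euler('z',q[3])*R.from_euler('y',-np.pi/6)
p,r=tool();print('panel xyz mm',(Rp.inv().apply(p-q[:3])*1e3).round(1),'F panel',Rp.inv().apply(manip.observe()['force']).round(1))
E
python3 st.py
```

```text
clock: 8.65
tool_pos: [0.5845, 0.2827, 0.1043]
ee_rot: [0.686, 0.68, 0.183, 0.183]
force: [-0.6, -0.2, -0.2]
width: 0.008
grip_force: 0.0
panel xyz mm [-3.7 46.1 23.2] F panel [-0.6 -0.2  0.1]
```

```bash
python3 -m inch '[[0,0,0,0,-0.3,0,0],[0,0,0,0,-0.3,0,0],[0,0,0,0,-0.2,0,0],[0,0,0,0,0,0,0],[0,0,0,0,0,0,0],[0,0,0,0,0,0,0],[0,0,0,0,0,0,0],[0,0,0,0,0,0,0]]'; python3 st.py
python3 - <<'E'
from snap import *
W,im=snap('w5');print([(round(d['p'],2),[int(v) for v in d['rect']]) for d in optics.spot_in('main_switch','wrist')][:3])
cv2.imwrite('pics/v5.png',np.hstack([cv2.imread('pics/w4.png')[150:450,140:540],im[150:450,140:540]]))
E
```

```text
clock: 9.45
tool_pos: [0.5773, 0.2828, 0.1001]
ee_rot: [0.686, 0.68, 0.183, 0.183]
force: [0.0, 0.5, 0.8]
width: 0.004
grip_force: 0.5
panel xyz mm [-12.   46.2  23.2] F panel [0.4 0.5 0.7]
[(0.92, [262, 267, 291, 330])]
```

View pics/v5.png

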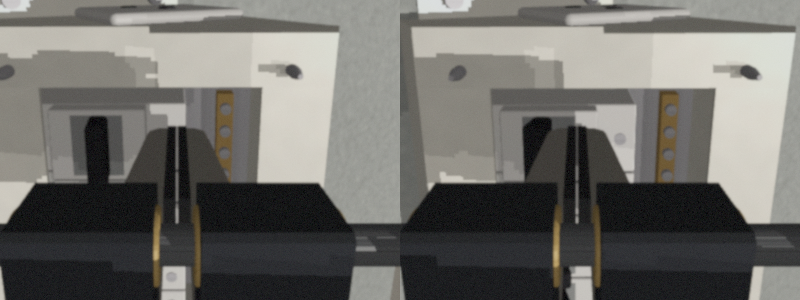

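```bash
python3 -m inch '[[0,0,0,0,-0.2,0,0],[0,0,0,0,-0.2,0,0],[0,0,0,0,-0.2,0,0],[0,0,0,0,0,0,0],[0,0,0,0,0,0,0],[0,0,0,0,0,0,0],[0,0,0,0,0,0,0],[0,0,0,0,0,0,0]]'; python3 st.py
```

```text
clock: 10.35
tool_pos: [0.576, 0.2829, 0.0996]
ee_rot: [0.686, 0.679, 0.186, 0.184]
force: [10.1, -0.6, 1.6]
width: 0.004
grip_force: 4.2
panel xyz mm [-13.4  46.2  23.4] F panel [ 9.6 -0.5 -3.6]
```

```bash
python3 -m inch '[[0,0,0,0,-0.2,0,0],[0,0,0,0,-0.2,0,0],[0,0,0,0,0,0,0],[0,0,0,0,0,0,0],[0,0,0,0,0,0,0],[0,0,0,0,0,0,0],[0,0,0,0,0,0,0],[0,0,0,0,0,0,0]]'; python3 st.py
python3 -m inch '[[0,0,0,0,1,0,0],[0,0,0,0,1,-1,0],[0,0,0,0,0,-4,0],[0,0,0,0,0,-4,0],[0,0,0,0,0,-3,0.4],[0,0,0,0,0,0,1],[0,0,0,0,0,0,1],[0,0,0,0,0,0,1]]'; python3 st.py
python3 - <<'E'
from snap import *
W,im=snap('w6');b=[(round(d['p'],2),[int(v) for v in d['rect']]) for d in optics.spot_in('main_switch_tip','wrist')][:3];print(b)
from fit import panelT
q=np.load('panel.npy')
for a in(0,.16,.32):
    print(a,[proj(W,panelT(q)((-.025+.025*np.sin(a-.32)+s*.0045*np.cos(a-.32),.045,-.005+.025*np.cos(a-.32)-s*.0045*np.sin(a-.32)))[0].round(1) for s in(-1,0,1)])
g=cv2.cvtColor(im,cv2.COLOR_BGR2GRAY);r=b[0][1];y=(r[1]+r[3])//2;print(g[y,r[0]-12:r[2]+12])
E
```

```text
clock: 11.15
tool_pos: [0.5756, 0.2829, 0.0996]
ee_rot: [0.687, 0.678, 0.188, 0.185]
force: [17.4, -2.7, 4.4]
width: 0.006
grip_force: 7.2
panel xyz mm [-13.7  46.2  23.7] F panel [17.3 -2.6 -4.9]
clock: 11.95
tool_pos: [0.5258, 0.2824, 0.2078]
ee_rot: [0.686, 0.68, 0.182, 0.183]
force: [0.3, -0.2, -0.0]
width: 0.331
grip_force: 0.0
panel xyz mm [ -2.8  45.3 142.3] F panel [ 0.2 -0.2 -0.2]  File "<stdin>", line 6
    print(a,[proj(W,panelT(q)((-.025+.025*np.sin(a-.32)+s*.0045*np.cos(a-.32),.045,-.005+.025*np.cos(a-.32)-s*.0045*np.sin(a-.32)))[0].round(1) for s in(-1,0,1)])
                                                                                                                                                                ^
SyntaxError: closing parenthesis ']' does not match opening parenthesis '('
```

```bash
python3 - <<'E'
from snap import *
W,im=snap('w6');b=[(round(d['p'],2),[int(v) for v in d['rect']]) for d in optics.spot_in('main_switch_tip','wrist')][:3];print(b)
from fit import panelT
q=np.load('panel.npy')
for a in(0,.16,.32):
    for z in(.021,.013):
        f=panelT(q)([(-.025+z*np.sin(a-.32)+s*.0045*np.cos(a-.32),.045,-.005+z*np.cos(a-.32)-s*.0045*np.sin(a-.32)) for s in(-1,0,1)])
        print(a,z,[proj(W,P).round(1).tolist() for P in f])
g=cv2.cvtColor(im,cv2.COLOR_BGR2GRAY);r=b[0][1];y=(r[1]+r[3])//2;print(g[y,r[0]-12:r[2]+12])
E
# next: head up and over towards the cover, untilting
python3 -m inch '[[0,0,0,-3,0,-3,1],[0.131,0,0,-4,0,-2,1],[0.131,0,0,-4,0,0,1],[0.131,0,0,-4,0,0,1],[0.131,0,0,-4.5,0,0,1],[0,0,0,-4.5,0,0,1],[0,0,0,-4.5,0,0,1],[0,0,0,-4.5,0,0,1]]'
```

```text
[(0.6, [269, 211, 291, 257])]
0 0.021 [[272.7, 235.6], [278.3, 236.1], [284.0, 236.6]]
0 0.013 [[277.1, 233.1], [282.6, 233.6], [288.2, 234.0]]
0.16 0.021 [[276.7, 236.1], [282.7, 236.4], [288.7, 236.6]]
0.16 0.013 [[279.4, 233.5], [285.2, 233.7], [291.1, 234.0]]
0.32 0.021 [[281.1, 236.5], [287.2, 236.5], [293.4, 236.4]]
0.32 0.013 [[282.0, 233.8], [288.0, 233.8], [294.0, 233.8]]
[123 128 136 141 141 136 132 127 127 126 125 123 121  97  65  31  23  24
  31  32  26  35  44  54  54  41  28  31  35  32  40  69 105 128 133 134
 133 137 133 134 135 133 135 135 135 143]
clock: 12.85
tool_pos: [0.501, -0.0271, 0.2479]
ee_rot: [0.713, 0.699, 0.025, 0.037]
force: [0.7, 0.1, -0.8]
width: 0.999
grip_force: 0.0
```

The black bar spans columns 271–288, which matches the predicted 0 rad position, so the switch is off. Next is the cover.

```bash
python3 - <<'E'
from h import *
go((.575,-.19,.2),down(-.09)); p,r=tool(); print(p.round(3),r.as_matrix().round(3).tolist())
E
```

```text
shift_first cm [-16.06   7.27   5.7 ] turn [0.0885 0.0124 0.0698] shift_after cm [-15.56   8.84   4.79]
[ 0.501 -0.027  0.248] [[0.021, 0.996, 0.088], [1.0, -0.019, -0.017], [-0.015, 0.088, -0.996]]
```

```bash
python3 -m inch '[[0.0885,0.0124,0.0698,-2.6,0,0,1],[0,0,0,-2.6,1.2,0,1],[0,0,0,-2.6,1.5,0,1],[0,0,0,-2.6,2,1,1],[0,0,0,-2.6,2,2,1],[0,0,0,-2.6,2.1,1.8,1],[0,0,0,0,0,0,1],[0,0,0,0,0,0,1]]'
python3 -m inch '[[0,0,0,0,0,0,1],[0,0,0,0,0,0,1],[0,0,0,0,0,0,1],[0,0,0,0,0,0,1],[0,0,0,0,0,0,1],[0,0,0,0,0,0,1],[0,0,0,0,0,0,1],[0,0,0,0,0,0,1]]'
python3 - <<'E'
from snap import *
W,im=snap('c1');print(tool()[0],tool()[1].as_matrix().round(3).tolist())
for n in('cover','cover_bar','cover_hole'): print(n,[(round(d['p'],2),[int(v) for v in d['rect']]) for d in optics.spot_in(n,'wrist')][:5])
E
```

```text
clock: 13.65
tool_pos: [0.5761, -0.1886, 0.1993]
ee_rot: [0.738, 0.674, -0.001, -0.001]
force: [0.1, 0.1, 0.1]
width: 1.004
grip_force: 0.0
clock: 14.45
tool_pos: [0.577, -0.1876, 0.2011]
ee_rot: [0.738, 0.675, 0.001, -0.0]
force: [-1.0, 0.7, -0.7]
width: 0.998
grip_force: 0.0
[ 0.57700629 -0.1876554   0.20110747] [[0.089, 0.996, 0.002], [0.996, -0.089, 0.001], [0.002, 0.001, -1.0]]
cover [(0.98, [0, 192, 151, 344]), (0.78, [233, 136, 412, 336]), (0.68, [0, 2, 132, 94])]
cover_bar [(0.95, [0, 0, 136, 93]), (0.68, [232, 134, 411, 333]), (0.64, [0, 192, 148, 346])]
cover_hole [(0.88, [2, 0, 134, 93]), (0.61, [235, 134, 408, 335]), (0.58, [1, 190, 154, 348])]
```

View pics/c1.png

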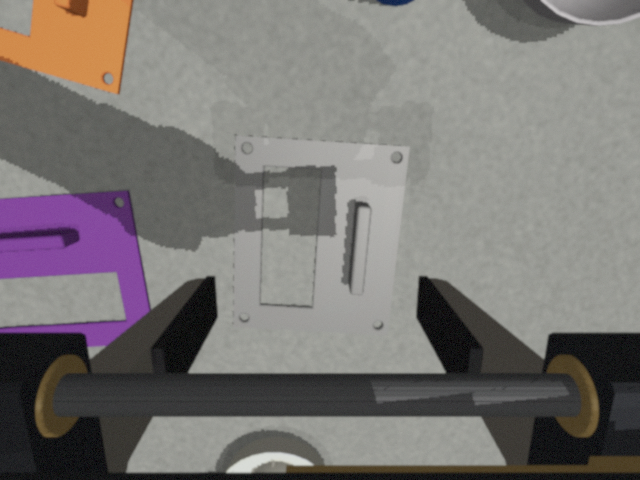

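The grey cover is in the centre of the view. Its four holes are at (247,148), (397,157), (378,324) and (244,317), and the bar runs (362,205)–(358,293) on the far (+x) side. The purple and orange plates are to the left, so the choice is confirmed.

```bash
cat > cov.py <<'E'
from fit import *
def covT(q):
    Rz=R.from_euler('z',q[3]); return lambda P:Rz.apply(P)+np.array(q[:3])
h=.0045
BAR=[((.032,.04,.03),(.032,-.04,.03)),((.044,.04,.03),(.044,-.04,.03))]
OUT=[((-.075,.09,.004),(.075,.09,.004)),((.075,.09,.004),(.075,-.09,.004)),((.075,-.09,.004),(-.075,-.09,.004)),((-.075,-.09,.004),(-.075,.09,.004))]
HP=[(-.065,.08,.004),(.065,.08,.004),(.065,-.08,.004),(-.065,-.08,.004)]
def holes(px,c,zfix=0.):
    s=least_squares(lambda v:np.concatenate([proj(c,covT([v[0],v[1],zfix,v[2]])(P))-p for P,p in zip(HP,px)]),[.575,-.21,-.09])
    print('holes',s.x.round(4),s.fun.round(1)); return [s.x[0],s.x[1],zfix,s.x[2]]
E
python3 - <<'E'
from cov import *
c,i=load('c1')
q=holes([(247,148),(397,157),(378,324),(244,317)],c)
fit([(c,i,[0,1,2,3])],OUT,covT,q,w0=5,iters=3,free=(1,1,0,1))
fit([(c,i,[0,1])],BAR,covT,q,w0=5,iters=3,free=(1,0,0,1))
np.save('cover.npy',q)
b=covT(q)((.038,0,.08)); print('bar',covT(q)((.038,0,.03)))
go(b,down(q[3]))
E
```

```text
holes [ 0.5746 -0.2103 -0.1506] [-0.2 -0.6 -0.1 -0.2  0.3  0.7  0.   0.3]
17 med|r| 0.12 [ 0.5746 -0.2112  0.     -0.1461]
16 med|r| 0.05 [ 0.5745 -0.2112  0.     -0.1469]
16 med|r| 0.03 [ 0.5744 -0.2111  0.     -0.1476]
25 med|r| 0.14 [ 0.5747 -0.2103  0.     -0.1541]
23 med|r| 0.01 [ 0.5747 -0.2103  0.     -0.1538]
22 med|r| 0.02 [ 0.5747 -0.2103  0.     -0.1541]
bar [ 0.61219723 -0.21598851  0.03      ]
shift_first cm [-2.53  3.74 12.11] turn [ 0.0013 -0.0016  0.062 ] shift_after cm [-2.27  3.9  12.11]
```

```bash
python3 -m inch '[[0,0,0.062,0,0,0,1],[0,0,0,-0.6,1,2.5,1],[0,0,0,-0.6,1,2.5,1],[0,0,0,-0.6,1,2,1],[0,0,0,-0.5,0.9,2,1],[0,0,0,0,0,0,1],[0,0,0,0,0,0,1],[0,0,0,0,0,0,1]]'
python3 - <<'E'
from cov import *
from snap import snap
snap('c2');c,i=load('c2');q=np.load('cover.npy')
for P in HP: print(proj(c,covT(q)(P)).round(1),end=' ')
print()
fit([(c,i,[0,1])],BAR,covT,q,w0=6,iters=3,free=(1,0,1,1))
E2=[((.032,.04,.03),(.044,.04,.03)),((.032,-.04,.03),(.044,-.04,.03))]
fit([(c,i,[0,1]),(c,i,[2])],BAR+E2,covT,q,w0=6,iters=3,free=(1,1,0,1))
q=np.load('cover.npy'); go(covT(q)((.038,0,.021)),down(q[3]))
cv2.imwrite('pics/c2v.png',i)
E
```

```text
clock: 15.45
tool_pos: [0.6125, -0.2161, 0.1123]
ee_rot: [0.758, 0.652, 0.002, 0.0]
force: [0.4, -0.5, 0.7]
width: 1.0
grip_force: 0.0
[154.  121.3] [358.9 121.2] [353.2 347.4] [176.7 347.7] 
28 med|r| 0.58 [ 0.5741 -0.2103 -0.0638 -0.1409]
25 med|r| 0.19 [ 0.5739 -0.2103 -0.0806 -0.1573]
27 med|r| 0.2 [ 0.5737 -0.2103 -0.0941 -0.1624]
48 med|r| 0.66 [ 0.5753 -0.2074  0.     -0.1647]
38 med|r| 0.27 [ 0.5756 -0.2072  0.     -0.1686]
38 med|r| 0.46 [ 0.5757 -0.2072  0.     -0.1675]
shift_first cm [-0.02 -0.07  9.14] turn [ 0.0031 -0.0018  0.0002] shift_after cm [-0.   -0.04  9.14][ WARN:0@1.292] global loadsave.cpp:1063 imwrite_ Unsupported depth image for selected encoder is fallbacked to CV_8U.
```

```bash
cat > hc.py <<'E'
from cov import *
def findholes(n,q,zs=.004,w=16):
    im=cv2.imread(f'pics/{n}.png');c,_=load(n);g=cv2.cvtColor(im,cv2.COLOR_BGR2GRAY);out=[]
    for P in HP:
        a=proj(c,covT(q)(P)); e=proj(c,covT(q)(np.array(P)+[0,h,0])); rad=np.linalg.norm(e-a)
        x,y=int(a[0])-w-8,int(a[1])-w-8; s=g[max(0,y):y+2*w+17,max(0,x):x+2*w+17]
        if min(s.shape)<30: out.append(None);continue
        s=cv2.resize(s,None,fx=4,fy=4,interpolation=cv2.INTER_CUBIC)
        C=cv2.HoughCircles(cv2.GaussianBlur(s,(7,7),0),cv2.HOUGH_GRADIENT_ALT,1,50,param1=60,param2=.5,minRadius=int(rad*3),maxRadius=int(rad*5))
        out.append(None if C is None else (C[0,0,:2]+.5)/4-.5+[max(0,x),max(0,y)])
    print([None if o is None else (o.round(1).tolist(),) for o in out]);return out
E
python3 - <<'E'
from hc import *
q=np.load('cover.npy')
K=[]
for n in('c1','c2'):
    o=findholes(n,q);c=load(n)[0];K+=[(c,P,p) for P,p in zip(HP,o) if p is not None]
for f in (0,1):
    s=least_squares(lambda v:np.concatenate([proj(c,covT(v)(P))-p for c,P,p in K]+[[v[2]*1e5*f]]),q,loss='soft_l1');print(s.x.round(4),s.fun.round(1))
E
```

```text
[([246.9, 147.6],), ([395.9, 156.9],), None, ([243.9, 317.4],)]
[([154.6, 121.6],), ([358.9, 121.9],), None, None]
[ 0.5744 -0.2105 -0.001  -0.1513] [ 0.  -0.   0.6  0.3  0.1 -0.3 -0.2  0.1 -0.3 -0.1 -0. ]
[ 0.5745 -0.2105 -0.     -0.1515] [-0.  -0.   1.   0.3  0.   0.1 -0.6  0.   0.  -0.1 -0. ]
```

```bash
python3 -m inch '[[0,0,0,0,-0.07,2,0.5],[0,0,0,0,0,2,0.5],[0,0,0,0,0,2,0.5],[0,0,0,0,0,1.5,0.5],[0,0,0,0,0,1,0.5],[0,0,0,0,0,0.5,0.5],[0,0,0,0,0,0,0.5],[0,0,0,0,0,0,0.5]]' 25
python3 - <<'E'
from cov import *
q=[.5745,-.2105,0,-.1514];np.save('cover.npy',q);go(covT(q)((.038,0,.022)),down(q[3]))
E
```

```text
clock: 16.3
tool_pos: [0.6122, -0.2162, 0.0218]
ee_rot: [0.758, 0.652, 0.001, 0.0]
force: [0.5, 0.3, 0.3]
width: 0.499
grip_force: 0.0
shift_first cm [-0.01 -0.01 -0.02] turn [ 0.0025 -0.0015  0.0007] shift_after cm [-0.01 -0.01 -0.02]
```

```bash
python3 -m inch '[[0,0,0,0,0,0,0],[0,0,0,0,0,0,0],[0,0,0,0,0,0,0],[0,0,0,0,0,0,0],[0,0,0,0,0,0,0],[0,0,0,0,0,0,0],[0,0,0,0,0,0,0],[0,0,0,0,0,0,0]]' 45
python3 -m inch '[[0,0,0,0,0,-0.5,0],[0,0,0,0,0,-2,0],[0,0,0,0,0,-4,0],[0,0,0,0,0,-4,0],[0,0,0,0,0,-4,0],[0,0,0,0,0,-3,0],[0,0,0,0,0,0,0],[0,0,0,0,0,0,0]]'
python3 - <<'E'
from hc import *
from snap import snap
snap('c3');p,r=tool();q0=np.load('cover.npy')
print(p.round(4),r.as_matrix().round(3).tolist())
# expected if rigid: cover at tool with bar at tool (0,*), z offset
q=[p[0]-.038*np.cos(q0[3]),p[1]-.038*np.sin(q0[3]),p[2]-.0218,q0[3]]
o=findholes('c3',q);c=load('c3')[0];K=[(P,x) for P,x in zip(HP,o) if x is not None]
print([(proj(c,covT(q)(P))-x).round(1).tolist() for P,x in K])
print([proj(c,covT(q)(P)).round(0).tolist() for P in HP])
E
```

```text
clock: 17.1
tool_pos: [0.6119, -0.2158, 0.0213]
ee_rot: [0.758, 0.652, 0.001, 0.0]
force: [0.3, -0.2, 1.6]
width: 0.13
grip_force: 45.0
clock: 17.9
tool_pos: [0.6114, -0.216, 0.1972]
ee_rot: [0.758, 0.652, 0.002, 0.0]
force: [-0.5, 0.5, -2.7]
width: 0.127
grip_force: 45.0
[ 0.6107 -0.2155  0.1958] [[0.15, 0.989, 0.001], [0.989, -0.15, 0.002], [0.002, 0.0, -1.0]]
[([68.9, 114.4],), ([381.6, 115.9],), None, None]
[[1.3, -0.3], [-0.9, -1.7]]
[[70.0, 114.0], [381.0, 114.0], [368.0, 435.0], [119.0, 436.0]]
```

```bash
python3 -m inch '[[0,0,-0.144,0,0,-4,0],[0,0,0,2,-2.8,-1.3,0],[0,0,0,3,-2.8,-1.3,0],[0,0,0,3.5,-2.8,-1.3,0],[0,0,0,3.5,-2.8,-1.3,0],[0,0,0,4,0,0,0],[0,0,0,4.5,0,0,0],[0,0,0,4.5,0,0,0]]'
python3 -m inch '[[0,0,0,4.5,0,0,0],[-0.131,0,0,4,0,0,0],[-0.131,0,0,4,0,0,0],[-0.131,0,0,4,0,0,0],[-0.131,0,0,2,0,0,0],[0,0,0,1.0,0,0,0],[0,0,0,0,0,0,0],[0,0,0,0,0,0,0]]'
cat > place.py <<'E'
from fit import *
import sys
q=np.load('panel.npy');Rp=R.from_euler('z',q[3])*R.from_euler('y',-np.pi/6); Rt=Rp*R.from_matrix(np.array([[0,1,0],[1,0,0],[0,0,-1.]]))
p,r=tool();print('tool panel mm',(Rp.inv().apply(p-q[:3])*1e3).round(1),'F',Rp.inv().apply(manip.observe()['force']).round(1))
go(panelT(q)([float(v)/1e3 for v in sys.argv[1:4]]),Rt)
E
python3 place.py 38 0.4 80
```

```text
clock: 18.75
tool_pos: [0.4996, 0.0361, 0.2873]
ee_rot: [0.71, 0.705, 0.0, -0.001]
force: [0.3, 0.8, -1.8]
width: 0.13
grip_force: 45.0
clock: 19.55
tool_pos: [0.5039, 0.2142, 0.2874]
ee_rot: [0.692, 0.683, 0.161, 0.17]
force: [0.1, -0.3, -2.2]
width: 0.127
grip_force: 45.0
tool panel mm [ 18.5 -23.  221.9] F [-1.  -0.3 -2. ]
shift_first cm [ 2.51  2.67 14.04] turn [-0.0516  0.0116 -0.0024] shift_after cm [ 2.34  1.95 14.19]
```

```bash
python3 -m inch '[[-0.0516,0.0116,-0.0024,0,0,0,0],[0,0,0,0.6,0.5,2.5,0],[0,0,0,0.6,0.5,3.5,0],[0,0,0,0.6,0.5,3.5,0],[0,0,0,0.54,0.45,2.7,0],[0,0,0,0,0,1,0],[0,0,0,0,0,0,0],[0,0,0,0,0,0,0]]'
python3 place.py 38 0.4 60
python3 - <<'E'
from snap import *
snap('p1')
for c in('scene','top'): cv2.imwrite(f'pics/{c}1.png',optics.capture(c))
im=cv2.imread('pics/p1.png'); print(tool()[1].as_matrix().round(4).tolist())
s=cv2.resize(cv2.imread('pics/scene1.png')[200:350,300:500],None,fx=2,fy=2,interpolation=cv2.INTER_CUBIC)
c=np.zeros((480,800,3),np.uint8);c[:,:400]=im[:,60:460];c[:300,400:]=s;cv2.imwrite('pics/p1v.png',c)
E
```

```text
clock: 20.35
tool_pos: [0.5867, 0.2374, 0.1838]
ee_rot: [0.685, 0.68, 0.183, 0.184]
force: [-0.1, 0.0, -1.7]
width: 0.126
grip_force: 45.0
tool panel mm [38.2  0.8 90.9] F [-0.9  0.  -1.4]
shift_first cm [-0.05 -0.03  3.09] turn [ 0.0018 -0.0011 -0.0002] shift_after cm [-0.04 -0.02  3.09]
[[0.0051, 0.8646, 0.5025], [1.0, -0.0059, -0.0], [0.003, 0.5025, -0.8646]]
```

View pics/p1v.png

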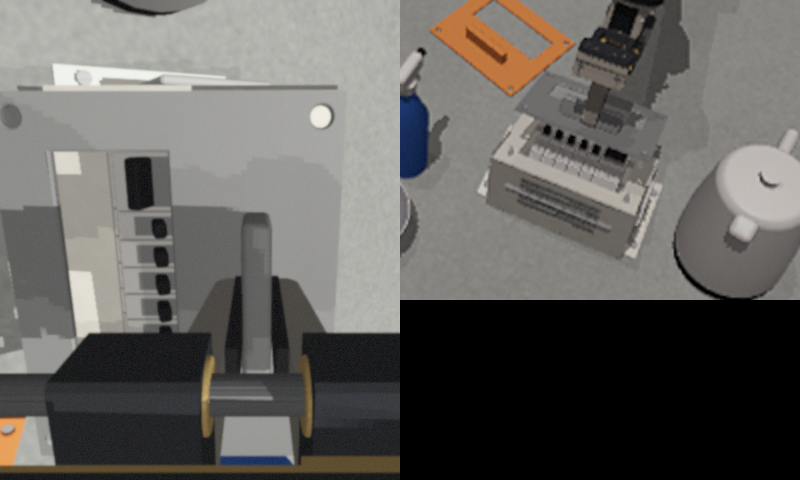

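The cover hangs square over the face with its window over the breakers. Its holes are at (10,115) and (320,116) in the crop, the same place in the hand as before. Lowering to just above the pin tips.

```bash
python3 -m inch '[[0.0018,-0.0011,0,-0.04,-0.02,1,0],[0,0,0,0,0,1.2,0],[0,0,0,0,0,1.2,0],[0,0,0,0,0,1,0],[0,0,0,0,0,0.7,0],[0,0,0,0,0,0,0],[0,0,0,0,0,0,0],[0,0,0,0,0,0,0]]'
python3 place.py 38 0.4 36
python3 - <<'E'
from snap import *
import sys; sys.argv=['x']
W,im=snap('p2')
from fit import panelT
q=np.load('panel.npy')
for P in((-.065,.08),(.065,.08)): print('pin tip,base px',proj(W,panelT(q)((*P,.014))).round(1),proj(W,panelT(q)((*P,0))).round(1))
p,r=tool()
for P in((-.103,.0796),(.027,.0796)): print('hole px',proj(W,p+r.apply([P[1],P[0],.0215-.004])).round(1),proj(W,p+r.apply([P[1],P[0],.0215])).round(1))
a=im[60:180,0:150];b=im[60:180,320:470];cv2.imwrite('pics/p2v.png',cv2.resize(np.hstack([a,b]),None,fx=2.6,fy=2.6,interpolation=cv2.INTER_CUBIC))
E
```

```text
clock: 21.3
tool_pos: [0.6117, 0.2382, 0.1392]
ee_rot: [0.685, 0.681, 0.183, 0.183]
force: [0.0, -0.1, -2.2]
width: 0.124
grip_force: 45.0
tool panel mm [37.6  1.8 39.7] F [-1.1 -0.1 -1.9]
shift_first cm [-0.14  0.04  0.37] turn [ 0.0002 -0.0015  0.0013] shift_after cm [-0.14  0.04  0.37]
pin tip,base px [ 83.  119.8] [ 99.8 120.8]
pin tip,base px [380.6 120.1] [376.  121.1]
hole px [ 70.  115.7] [ 75.6 116.1]
hole px [382.9 115.6] [381.4 116. ]
```

View pics/p2v.png

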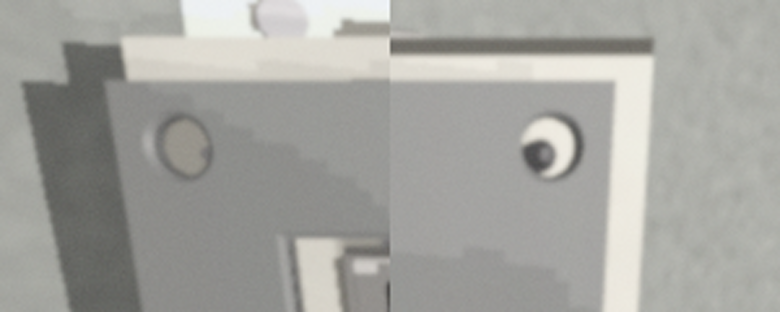

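Pins show through both upper holes. In the right hole, pin (378,119) against hole centre (382,116.5); in the left hole, pin (79,118.5) against (71,116.5). Allowing for parallax, the cover needs about −0.8 mm in x and −1.2 mm in y.

```bash
python3 -m inch '[[0,0,0.0013,-0.12,-0.08,0,0],[0,0,0,0,0,0,0],[0,0,0,0,0,0.15,0],[0,0,0,0,0,0.15,0],[0,0,0,0,0,0.15,0],[0,0,0,0,0,0.15,0],[0,0,0,0,0,0,0],[0,0,0,0,0,0,0]]'
python3 place.py 37 0.6 28
python3 - <<'E'
from snap import *
W,im=snap('p3')
for n,(x,y) in(('L',(72,116)),('R',(382,116))):
    g=cv2.cvtColor(im,cv2.COLOR_BGR2GRAY)[y-14:y+15,x-14:x+15]; print(n);print('\n'.join(' '.join('%3d'%v for v in r[::2]) for r in g[::2]))
E
```

```text
clock: 22.15
tool_pos: [0.6139, 0.2369, 0.1332]
ee_rot: [0.685, 0.681, 0.183, 0.183]
force: [0.4, -0.6, -2.2]
width: 0.125
grip_force: 45.0
tool panel mm [36.6  0.5 33.4] F [-0.7 -0.6 -2.1]
shift_first cm [0.01 0.04 0.54] turn [-0.0003 -0.0011  0.0001] shift_after cm [0.01 0.04 0.54]
L
138 139 137 130 132 132 135 138 140 138 138 142 140 142 149
140 138 133 125 116 110 114 118 132 139 141 141 140 141 149
140 139 125 109 104 113 132 133 119 125 139 140 141 141 148
148 133 111 132 177 155 148 147 142 126 124 140 142 140 141
151 122 111 157 192 165 147 148 145 139 111 135 140 138 142
154 123 120 145 153 148 152 153 147 140 119 117 141 140 142
162 120 120 144 146 148 161 171 168 160 147 110 140 140 139
165 122 123 143 146 148 160 173 170 163 148 102 134 140 140
158 128 120 139 151 152 149 153 143 136 131  98 130 140 139
157 139 115 146 192 195 164 149 144 132 115  99 133 140 141
151 145 121 123 188 206 171 148 150 148 137 112 138 141 141
144 145 137 118 135 174 163 149 148 148 127 127 140 140 139
139 141 141 134 118 115 123 140 138 127 120 135 139 140 140
140 139 140 137 134 125 116 117 1
[... 288 characters left out ...]
 216 209 204 204 194 136  98 132 161 164
164 163 161 165 187 162 132 117 134 184 198 110 103 151 165
163 163 160 151 116  89  84 103 153 164 196 155  89 141 164
165 163 157 125  80  83  84 136 189 191 190 176  88 130 163
163 164 156 106  79  82  82 139 187 188 182 177  88 124 163
165 161 157 114  80  81  79  93 141 151 185 171  91 137 163
163 160 158 133  90  79  82  88 102 148 205 148  93 148 165
162 161 159 154 160 137 119 141 170 202 194 106 115 161 163
163 160 157 160 204 208 205 211 217 202 139 108 149 166 164
164 161 156 154 190 207 209 206 182 135 114 142 163 164 166
162 163 164 157 151 153 150 147 130 132 154 164 164 164 166
162 160 163 162 161 158 155 154 155 161 166 163 165 165 164
```

```bash
python3 -m inch '[[0,0,0,0,0,0.1,0],[0,0,0,0,0,0.1,0],[0,0,0,0,0,0.1,0],[0,0,0,0,0,0.1,0],[0,0,0,0,0,0.1,0],[0,0,0,0,0,0,0],[0,0,0,0,0,0,0],[0,0,0,0,0,0,0]]'
python3 place.py 37 0.5 24
```

```text
clock: 23.0
tool_pos: [0.6165, 0.2369, 0.129]
ee_rot: [0.685, 0.681, 0.183, 0.183]
force: [0.5, 0.6, -1.7]
width: 0.122
grip_force: 45.0
tool panel mm [36.7  0.5 28.5] F [-0.5  0.7 -1.7]
shift_first cm [-0.    0.03  0.45] turn [-0.0001 -0.0012  0.0001] shift_after cm [-0.    0.03  0.45]
```

```bash
python3 -m inch '[[0,0,0,0,0,0.1,0],[0,0,0,0,0,0.1,0],[0,0,0,0,0,0.1,0],[0,0,0,0,0,0.05,0],[0,0,0,0,0,0,0],[0,0,0,0,0,0,0],[0,0,0,0,0,0,0],[0,0,0,0,0,0,0]]'
python3 place.py 37 0.5 22
```

```text
clock: 23.8
tool_pos: [0.6183, 0.2369, 0.126]
ee_rot: [0.685, 0.681, 0.183, 0.183]
force: [-0.2, -0.5, -2.2]
width: 0.125
grip_force: 45.0
tool panel mm [36.7  0.5 25. ] F [-1.3 -0.5 -1.8]
shift_first cm [-0.    0.03  0.3 ] turn [ 0.     -0.0012  0.0001] shift_after cm [-0.    0.03  0.3 ]
```

```bash
python3 -m inch '[[0,0,0,0,0,0.1,0],[0,0,0,0,0,0,0],[0,0,0,0,0,0.1,0],[0,0,0,0,0,0,0],[0,0,0,0,0,0,0],[0,0,0,0,0,0,0],[0,0,0,0,0,0,0],[0,0,0,0,0,0,0]]'
python3 place.py 37 0.5 22
```

```text
clock: 24.6
tool_pos: [0.6192, 0.2369, 0.1242]
ee_rot: [0.685, 0.681, 0.183, 0.183]
force: [0.9, 0.5, -2.3]
width: 0.124
grip_force: 45.0
tool panel mm [36.6  0.6 23. ] F [-0.4  0.5 -2.5]
shift_first cm [-0.01  0.04  0.1 ] turn [-0.0001 -0.0013  0.0001] shift_after cm [-0.01  0.04  0.1 ]
```

```bash
python3 -m inch '[[0,0,0,0,0,0.07,0],[0,0,0,0,0,0,0],[0,0,0,0,0,0.07,0],[0,0,0,0,0,0,0],[0,0,0,0,0,0,0],[0,0,0,0,0,0,0],[0,0,0,0,0,0,0],[0,0,0,0,0,0,0]]'
python3 place.py 37 0.5 21
```

```text
clock: 25.4
tool_pos: [0.6193, 0.2369, 0.1241]
ee_rot: [0.686, 0.681, 0.183, 0.183]
force: [-10.1, -2.5, 12.7]
width: 0.124
grip_force: 45.0
tool panel mm [36.6  0.6 22.9] F [-2.4 -2.5 16.1]
shift_first cm [-0.01  0.04  0.19] turn [-0.0004 -0.0015 -0.0003] shift_after cm [-0.01  0.04  0.19]
```

Firm contact at the expected home height, 16 N. I'll ease off and release.

```bash
python3 -m inch '[[0,0,0,0,0,-0.12,0],[0,0,0,0,0,0,0.3],[0,0,0,0,0,0,0.4],[0,0,0,0,0,0,0.4],[0,0,0,0,0,0,0.4],[0,0,0,0,0,-0.5,0.4],[0,0,0,0,0,-1.5,0.4],[0,0,0,0,0,-2.5,0.4]]'
python3 -m inch '[[0,0,0,-1,0,-3,0.8],[0,0,0,-1,0,-2,1],[0,0,0,0,0,0,1],[0,0,0,0,0,0,1],[0,0,0,0,0,0,1],[0,0,0,0,0,0,1],[0,0,0,0,0,0,1],[0,0,0,0,0,0,1]]'
python3 place.py 38 0 120
python3 - <<'E'
from hc import *
from snap import snap
snap('h1');c,i=load('h1');qp=np.load('panel.npy')
T=panelT
im=cv2.imread('pics/h1.png');g=cv2.cvtColor(im,cv2.COLOR_BGR2GRAY);K=[]
for P in HP:
    a=proj(c,T(qp)(P)); x,y=(a-18).astype(int); s=g[max(0,y):y+37,max(0,x):x+37]
    if min(s.shape)<25: continue
    s=cv2.resize(s,None,fx=4,fy=4,interpolation=cv2.INTER_CUBIC); rad=.0045*400/ np.linalg.norm(T(qp)(P)-c[1])
    C=cv2.HoughCircles(cv2.GaussianBlur(s,(7,7),0),cv2.HOUGH_GRADIENT_ALT,1,50,param1=60,param2=.4,minRadius=int(rad*3),maxRadius=int(rad*5.5))
    if C is not None: K.append((P,(C[0,0,:2]+.5)/4-.5+[max(0,x),max(0,y)])); print(P,a.round(1),K[-1][1].round(1))
E
```

```text
clock: 26.2
tool_pos: [0.5962, 0.2363, 0.1624]
ee_rot: [0.686, 0.681, 0.181, 0.183]
force: [-0.3, 0.0, 0.6]
width: 0.398
grip_force: 0.0
clock: 27.0
tool_pos: [0.5717, 0.2171, 0.2057]
ee_rot: [0.685, 0.681, 0.182, 0.183]
force: [0.5, 0.7, 0.4]
width: 1.001
grip_force: 0.0
tool panel mm [ 36.4 -19.6 117.3] F [0.6 0.7 0.1]
shift_first cm [ 1.96  0.17 -0.27] turn [-0.0007 -0.0004  0.0005] shift_after cm [ 1.96  0.16 -0.27]
(0.065, 0.08, 0.004) [362.8  89.1] [361.1  86.6]
(0.065, -0.08, 0.004) [356.2 319.7] [354.1 321.1]
```

```bash
cat > chk.py <<'E'
from cov import *
import sys
qp=np.load('panel.npy')
def T6(v):  # displacement in panel frame: x,y,z,rz,rx,ry
    Rd=R.from_rotvec([v[4],v[5],v[3]]);return lambda P:panelT(qp)(Rd.apply(P)+np.array(v[:3]))
vs=[load(n) for n in sys.argv[1:]]
WIN=[((-.05,.0655,.004),(-.05,-.0655,.004)),((0,.0655,.004),(0,-.0655,.004)),((-.05,.0655,.004),(0,.0655,.004)),((-.05,-.0655,.004),(0,-.0655,.004))]
print('cover');v=fit([(c,i,[0,1,2,3,4,5]) for c,i in vs],OUT+BAR,T6,[0]*6,w0=5,iters=4,free=(1,1,1,1,0,0))
fit([(c,i,[0,1,2,3,4,5]) for c,i in vs],OUT+BAR,T6,v,w0=4,iters=3,free=(1,1,1,1,1,1))
print('breakers');fit([(c,i,[0,1,2]) for c,i in vs],BRK,T6,[0]*6,w0=3,iters=3,free=(1,1,1,1,0,0))
E
python3 chk.py h1
```

```text
cover
89 med|r| 0.76 [-0.0015 -0.      0.0011 -0.0008  0.      0.    ]
91 med|r| 0.22 [-0.002  -0.      0.0013  0.0002  0.      0.    ]
77 med|r| 0.08 [-0.0023  0.      0.0014  0.0003  0.      0.    ]
80 med|r| 0.07 [-0.0023  0.0001  0.0016  0.0006  0.      0.    ]
83 med|r| 0.15 [-0.0023 -0.0003  0.0023  0.0017  0.0173 -0.001 ]
83 med|r| 0.05 [-0.0024 -0.0003  0.0024  0.0021  0.0188 -0.002 ]
83 med|r| 0.05 [-0.0024 -0.0003  0.0023  0.0021  0.0184 -0.0025]
breakers
50 med|r| 0.18 [-0.0003  0.      0.0003  0.0013  0.      0.    ]
50 med|r| 0.04 [-0.0003  0.0001  0.0004  0.0015  0.      0.    ]
50 med|r| 0.04 [-0.0003  0.0001  0.0004  0.0017  0.      0.    ]
```

The fit puts the cover home: about 2 mm down-slope (within pin play), about 1 mm in height, and square. Next I'll move the closed fingers to the low side of the main switch.

```bash
python3 -m inch '[[0,0,0,1,-1.4,0.8,0],[0,0,0,1.1,-1.6,1,0],[0,0,0,1.1,-1.6,1,0],[0,0,0,1.1,-1.6,1,0],[0,0,0,1.1,-1.5,1,0],[0,0,0,1.16,-1.44,0.9,0],[0,0,0,0,0,0,0],[0,0,0,0,0,0,0]]' 10
python3 place.py -56 46 25.5
python3 - <<'E'
from snap import snap
snap('h2')
E
python3 chk.py h1 h2
```

```text
clock: 27.85
tool_pos: [0.5216, 0.283, 0.1113]
ee_rot: [0.685, 0.681, 0.182, 0.184]
force: [-0.5, -0.2, 1.2]
width: 0.329
grip_force: 0.0
tool panel mm [-54.7  45.9  60.8] F [ 0.2 -0.2  1.3]
shift_first cm [ 0.01 -0.13  3.53] turn [-0.0002 -0.0005  0.001 ] shift_after cm [ 0.01 -0.13  3.53]
cover
148 med|r| 0.9 [-0.0009  0.0002  0.0002 -0.001   0.      0.    ]
132 med|r| 0.52 [-0.0006  0.0002  0.0001 -0.0007  0.      0.    ]
125 med|r| 0.35 [-0.0004  0.0003  0.      0.001   0.      0.    ]
121 med|r| 0.39 [-0.0004  0.0003  0.0001  0.0006  0.      0.    ]
145 med|r| 0.53 [-0.0007  0.0003  0.0001 -0.0038 -0.0052  0.0053]
133 med|r| 0.45 [-0.0006  0.0003 -0.0001 -0.0035 -0.0075  0.0032]
128 med|r| 0.43 [-0.0005  0.0003 -0.0002 -0.0026 -0.0098 -0.0002]
breakers
86 med|r| 0.24 [-0.0001  0.0004  0.0011  0.002   0.      0.    ]
87 med|r| 0.07 [-0.0001  0.0004  0.0011  0.0019  0.      0.    ]
87 med|r| 0.07 [-0.0001  0.0004  0.0011  0.002   0.      0.    ]
```

```bash
python3 -m inch '[[0,0,0,0,-0.1,0,0],[0,0,0,0,0,0,0],[0,0,0,0,0,0,0],[0,0,0,0,0,0,0],[0,0,0,0,0,1.2,0],[0,0,0,0,0,1.2,0],[0,0,0,0,0,1.05,0],[0,0,0,0,0,0,0]]'
python3 -m inch '[[0,0,0,0,0,0,0],[0,0,0,0,0.3,0,0],[0,0,0,0,0.3,0,0],[0,0,0,0,0.2,0,0],[0,0,0,0,0,0,0],[0,0,0,0,0,0,0],[0,0,0,0,0,0,0],[0,0,0,0,0,0,0]]'
python3 st.py
```

```text
clock: 28.7
tool_pos: [0.5381, 0.2824, 0.0802]
ee_rot: [0.686, 0.681, 0.182, 0.183]
force: [-1.3, -0.1, -0.3]
width: 0.006
grip_force: 0.0
clock: 29.5
tool_pos: [0.5448, 0.2832, 0.085]
ee_rot: [0.685, 0.681, 0.183, 0.183]
force: [-1.8, 0.1, -0.2]
width: 0.009
grip_force: 0.5
panel xyz mm [-47.8  46.3  26.4] F panel [-1.6  0.1  0.7]
```

```bash
python3 -m inch '[[0,0,0,0,0.2,0,0],[0,0,0,0,0.2,0,0],[0,0,0,0,0.2,0,0],[0,0,0,0,0.2,0,0],[0,0,0,0,0.1,0,0],[0,0,0,0,0,0,0],[0,0,0,0,0,0,0],[0,0,0,0,0,0,0]]'; python3 st.py
```

```text
clock: 30.3
tool_pos: [0.5529, 0.2827, 0.0896]
ee_rot: [0.686, 0.68, 0.183, 0.183]
force: [-0.2, 0.5, -0.9]
width: 0.004
grip_force: 0.0
panel xyz mm [-38.4  45.9  26.3] F panel [-0.6  0.5 -0.7]
```

```bash
python3 -m inch '[[0,0,0,0,0.2,0,0],[0,0,0,0,0.2,0,0],[0,0,0,0,0.1,0,0],[0,0,0,0,0,0,0],[0,0,0,0,0,0,0],[0,0,0,0,0,0,0],[0,0,0,0,0,0,0],[0,0,0,0,0,0,0]]'; python3 st.py
```

```text
clock: 31.1
tool_pos: [0.5554, 0.2828, 0.0909]
ee_rot: [0.685, 0.681, 0.182, 0.183]
force: [-5.2, 0.8, -2.8]
width: 0.006
grip_force: 2.8
panel xyz mm [-35.6  46.   26.2] F panel [-5.9  0.7  0.2]
```

```bash
python3 -m inch '[[0,0,0,0,0.2,0,0],[0,0,0,0,0.2,0,0],[0,0,0,0,0,0,0],[0,0,0,0,0,0,0],[0,0,0,0,0,0,0],[0,0,0,0,0,0,0],[0,0,0,0,0,0,0],[0,0,0,0,0,0,0]]'; python3 st.py
python3 -m inch '[[0,0,0,0,-1,0,0],[0,0,0,0,-0.5,-1,0],[0,0,0,0,0,-3,0],[0,0,0,0,0,-3,0],[0,0,0,-1,2,-3,0.5],[0,0,0,-1,2,-2,1],[0,0,0,-1,2,0,1],[0,0,0,0,0,0,1]]'
python3 -m inch '[[0,0,0,0,0,0,1],[0,0,0,0,0,0,1],[0,0,0,0,0,0,1],[0,0,0,0,0,0,1],[0,0,0,0,0,0,1],[0,0,0,0,0,0,1],[0,0,0,0,0,0,1],[0,0,0,0,0,0,1]]'
python3 st.py
python3 - <<'E'
from snap import *
W,im=snap('h3');b=[(round(d['p'],2),[int(v) for v in d['rect']]) for d in optics.spot_in('main_switch_tip','wrist')][:3];print(b)
from fit import panelT
q=np.load('panel.npy')
for a in(0,.32,.5,.64):
    for z in(.025,.013):
        f=panelT(q)([(-.025+z*np.sin(a-.32)+s*.0045*np.cos(a-.32),.045,-.005+z*np.cos(a-.32)-s*.0045*np.sin(a-.32)) for s in(-1,0,1)])
        print(a,z,[proj(W,P).round(1).tolist() for P in f])
g=cv2.cvtColor(im,cv2.COLOR_BGR2GRAY);r=b[0][1];y=(r[1]+r[3])//2;print(r[0]-12,g[y,r[0]-12:r[2]+12])
E
python3 chk.py h1 h3 | grep -v '^$'
```

```text
clock: 31.9
tool_pos: [0.5558, 0.2827, 0.091]
ee_rot: [0.685, 0.682, 0.18, 0.182]
force: [-14.3, 0.0, -1.9]
width: 0.003
grip_force: 7.1
panel xyz mm [-35.2  45.9  26.1] F panel [-13.3  -0.1   5.5]
clock: 32.7
tool_pos: [0.542, 0.2515, 0.2242]
ee_rot: [0.687, 0.678, 0.185, 0.184]
force: [-0.4, -0.3, -0.4]
width: 0.333
grip_force: 0.0
clock: 33.5
tool_pos: [0.5391, 0.2529, 0.2203]
ee_rot: [0.685, 0.681, 0.183, 0.183]
force: [-1.0, -0.1, 0.2]
width: 0.996
grip_force: 0.0
panel xyz mm [ 15.2  16.  146.3] F panel [-0.8 -0.1  0.7]
[(0.58, [257, 175, 276, 216])]
0 0.025 [[244.5, 196.2], [250.1, 196.5], [255.8, 196.8]]
0 0.013 [[252.2, 193.8], [257.6, 194.1], [263.1, 194.4]]
0.32 0.025 [[254.5, 196.7], [260.9, 196.7], [267.2, 196.7]]
0.32 0.013 [[257.0, 194.2], [263.0, 194.2], [269.1, 194.2]]
0.5 0.025 [[260.8, 196.8], [267.2, 196.6], [273.5, 196.5]]
0.5 0.013 [[260.1, 194.4], [266.2, 194.2], [272.3, 194.0]]
0.64 0.025 [[265.9, 196.8], [272.1, 196.5], [278.2, 196.2]]
0.64 0.013 [[262.7, 194.4], [268.7, 194.1], [274.6, 193.8]]
245 [180 166 144 127 125 124 116  97  87  81  84  85  80  79  82  76  52  30
  22  15  16  28  43  44  50  53  61  61  64  66  59  77 113 139 162 179
 185 186 185 186 186 187 187]
cover
186 med|r| 0.76 [-0.0015 -0.      0.0012  0.0008  0.      0.    ]
181 med|r| 0.29 [-0.002   0.      0.0013  0.0017  0.      0.    ]
165 med|r| 0.16 [-0.0022  0.0001  0.0014  0.0008  0.      0.    ]
155 med|r| 0.08 [-0.0022  0.0001  0.0015  0.0003  0.      0.    ]
186 med|r| 0.33 [-0.002  -0.      0.0017  0.0004  0.0035  0.0235]
199 med|r| 0.4 [-0.0018  0.      0.0013  0.0004 -0.0016  0.0333]
193 med|r| 0.34 [-0.0017  0.0001  0.001  -0.0006 -0.0075  0.0349]
breakers
114 med|r| 0.08 [-0.0003  0.0001  0.0004  0.0008  0.      0.    ]
114 med|r| 0.03 [-0.0003  0.0002  0.0005  0.0007  0.      0.    ]
114 med|r| 0.04 [-0.0003  0.0002  0.0006  0.001   0.      0.    ]
```

```bash
python3 -c "
from rig import manip
print(manip.close_job())"
```

```text
the job is handed in; nothing more can be done
None
```

I pushed the main switch off, seated the cover home on the four pins and released it, then pushed the switch on; I handed the job in at about 34 s, and no verdict came back. The final wrist picture put the cover within about 2 mm of its place and the switch near its upper stop.

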